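Drip tray onto the middle rails of the dish rack

TASK

The pink rack's three rail pairs are barred at the front by a steel keeper: turn the knob on top a quarter turn so the keeper swings clear, pick up the aluminium drip tray by its handle and slide it fully home onto the middle pair of rails. Then turn the knob back so that the keeper is fully closed across the front of the tray again, and leave the saucers, pot lid, scoop and strainer where they are.

Things in the scene. Friction and masses are not known exactly. Their poses are not given: they have to be found in the camera images.
- rack: Fixed pink two-tier rack, open at -x (to the robot). Origin: mid-width, at the rails' front ends, foot height (20-40 mm above table); +x into the rack. Three ledge rail pairs, x=0 to 118 mm, top faces 45, 90, 135 mm above origin, inner edges 72 mm from mid-plane; guide strips rise 12 mm above rails, inner faces 84 mm from mid-plane. Back stop face at x=113. Pose and yaw vary.
- tier_edge (a point): Middle of the front edge of the rack's slatted top tier, on its top face: rack x=-46, y=0, z=175 mm. The tier is 10 mm thick and 196 mm wide and runs from here back over the rails: it overhangs the rails' front ends by 46 mm, so the handle of a tray that is home lies beneath it and can only be reached with the tool leaning back. Axes as the rack's.
- keeper (a joint): Quarter-turn keeper, rad. 0 = closed: the blade points to rack +y, across the rail space. Grows counter-clockwise seen from above to the stop at 1.57 = open: the blade points to rack -x, clear of the tray's way. About 0.04 N m of friction; stays where left. Starts at 0 to 0.12.
- keeper_axis (a point): Foot of the keeper's vertical steel shaft (8 mm thick), at rack x=-8, y=-96, z=0 mm: the right front corner seen from the robot. From the shaft a 4 mm thick steel blade reaches 40 mm sideways from the axis, 39 to 151 mm above the rack origin, barring all three rail pairs when closed. Axes as the rack's; it does not turn.
- keeper_grip (a point): Centre of the white knob's bar on the keeper's axis, at the height to grip: rack x=-8, y=-96, z=203 mm. Bar 44 mm long, 11 mm thick, 188 to 216 mm above the rack origin (top tier at 175, collar of radius 15 up to 188). The bar's length lies along the blade: along rack y when closed, rack x when open. Its rotation turns with the keeper.
- tray: Loose aluminium drip tray, about 0.2 kg, on the table left or right of the rack. Origin: centre of its underside. Pan 98 x 128 mm (x, y); flange 14-18 mm above underside, 110 x 160 mm, rests on the rails. Handle 12 mm wide, z=20 to 34 mm, x=-55 to -94 mm, points to -x. On the middle rails its origin is 76 mm above the rack's; home against the stop at rack x=58 mm.
- saucers: Stack of three white melamine saucers, 116 mm across, 32 mm high, loose on the rack's top tier; origin under its centre. Leave alone.
- lid: Aluminium rice pot lid, 160 mm across, 42 mm high with its knob, loose on the work surface on the other side from the tray; origin under its centre. Leave alone.
- scoop: Yellow plastic scoop about 160 mm long, 34 mm high, loose on the work surface between robot and rack; origin under its bowl end. Leave alone.
- strainer: Small stainless steel strainer, bowl 84 mm across and 45 mm high, 85 mm wire handle, loose on the 20 mm thick wooden slat to the right of the rack; origin under the bowl. Leave alone.
Things that resemble listed ones, but are neither listed nor needed, are in the scene too. Leave any yellow look-alike of the tray alone.

How it is judged:
By the outcome, as a careful person would: the job done as asked, in the order asked, and still so for the second after the job is handed in, with the robot touching nothing.
It also fails if it takes over 67 s, if anything falls off the work surface, if the arm or the gripper's body presses on something with over 40 N, if the wrist force passes 120 N, or if a joint passes its speed limit or range.

ROBOT

A 6-joint arm with a two-finger parallel gripper is mounted at the origin on the work surface. World frame = base frame: x ahead of the robot, y to its left, z up, the work surface at z = 0. Lengths are in m, angles in degrees, forces in N, time in s.
With the tool pointing down it reaches from about 0.3 to 0.75 m from the base axis. Payload 8.5 kg.
Tool frame: the origin (TCP) lies at the very end of the fingers, on their centre line; the grasp point (between the pads) lies env.pinch_z behind it (env.pinch_z is the distance from the TCP to the grasp point, in m); z points along the fingers, y is the line along which they close (so a half turn about z gives the same grasp; the last joint's range is limited). The gripper opens to 85 mm and grips with 20 to 120 N. Pads are 22 mm wide; open, the fingers measure 114 mm over their backs; the gripper's body (76 mm by 85 mm) begins 54 mm behind the grasp point. The pads swing forward as they close: fully open they stand 13 mm farther back than shut.
Start: joints at [58.023, 21.807, 74.336, -0, 83.858, -12.336], TCP at [0.185, 0.518, 0.231] pointing down, gripper open.
Joint ranges: [-178.18, 178.18], [-50.72, 133.34], [12.68, 142.11], [-81.47, 261.47], [9.98, 163.14], [-165.26, 165.26]. Speed limits (degrees/s): [136.94, 136.94, 180, 180, 180, 180].

INTERFACE

Orientations are given as a 3x3 rotation matrix whose columns are the frame's x, y, z axes.
In Python, from rig import telemetry, get_image, env gives the robot as it stands. The module is installed in compiled form; this text tells all that it offers.
- The arm moves only by the tool apply_moves, never from a script. Its argument "series" is a list of rows, each a list of 7 numbers: the shift along the tool's x, y, z in mm, then the turn, a rotation vector about the tool's x, y, z in degrees, then the opening, from 0 (shut) to 1 (fully open). A call has 1 to 12 rows; each row shifts and turns the commanded pose from where the row before left it, along the tool's axes as they then stand; what a row does not reach is not made up. A row lasts 1/8 s, in which the tool goes at most 62.5 mm and 10.7 degrees, less where a joint would pass 70% of its speed; a pose out of reach is approached as far as the arm can. A call with a gripper value outside its range is refused whole. The fingers move at their own pace and stop on an object; "grip_force" is the grip in N (left out, the last holds). Time passes only in rows, so rows that do not move let the fingers close. It gives the time, the measured TCP pose, the force, the opening and the grip force at its end, in the units of the state.
- telemetry.observe(): the state, without advancing time (a new reading comes with each control period).
- get_image(name): name is "scene" or "top" or "wrist"; returns a dict with "frame" (400x640x3 uint8, red, green, blue), "z_map" (400x640 float32, m along the optical axis (not along the pixel's ray), 0 where there is no reading), "vertical_fov" (degrees; the focal length in pixels is half the picture's height over the tangent of half this angle, whatever the lens; pixels are square), "cx", "cy" (the principal point, pixels), "eye" and "attitude" of the camera in the world; the wrist camera has in their place "mount" (4x4, takes a point from camera to tool coordinates, whose origin is the TCP and whose axes are the flange's). Camera axes: x right, y up, looking along -z (the intrinsics and any distortion apply to the point x, -y, -z); pixel columns grow to the right and rows downward; lengths in m; the calibration is good to about 2 mm. A picture is of the moment at which its call begins: read the wrist's pose just before it.
- env.close_job(): hands the job in; it is judged then, once.
The state is a dict: "time_s": time; "q": joint angles; "qvel": joint speeds; "joint_efforts": joint torques, N m; "position": TCP position; "tool_rot": TCP orientation; "ft_force": force on the tool from outside, world axes, zero at the start; "wrist_torque": the same for the moment, N m; "grip_width": finger opening in m; "gripper_force": force on a finger pad.
Only numpy, scipy, OpenCV 4.12 (cv2) and the standard library are available. Lean on these libraries where they do the work, as an engineer would, in place of code of your own. Each camera call takes 0.05 s, during which the arm holds its last target. There are 200 camera calls.

## Working session

There is one attempt and no reset: what is moved stays moved. The work goes in short steps, Python scripts to look and compute and a tool call to move; the robot and the scene stay as the last step left them, time stands still between calls to the robot, and variables do not carry over. Pictures are saved under pics/ and viewed, at most 10 in all, crops included, and the job is handed in when it is done.

Besides the shell and the picture viewer there is one more tool, called after "Request:" as name([rows], argument=value, ...), one row to a line, values as JSON. apply_moves: Moves the arm, as the interface text tells. Its arguments: {"type":"object","properties":{"series":{"type":"array"},"grip_force":{"type":"number"}},"required":["series"]}

```bash
mkdir -p pics
cat > h.py <<'E'
import numpy as np, cv2
from rig import telemetry, get_image, env
np.set_printoptions(precision=4,suppress=True)
def cam(name):
    s=telemetry.observe(); im=get_image(name)
    if name=="wrist":
        T=np.eye(4);T[:3,:3]=np.array(s["tool_rot"]);T[:3,3]=s["position"]
        M=T@np.array(im["mount"]); im["R"]=M[:3,:3]; im["C"]=M[:3,3]
    else:
        im["R"]=np.array(im["attitude"]); im["C"]=np.array(im["eye"])
    im["f"]=im["frame"].shape[0]/2/np.tan(np.radians(im["vertical_fov"])/2)
    return im
def ray(im,u,v):
    u=np.asarray(u,float);v=np.asarray(v,float)
    d=np.stack([(u-im["cx"])/im["f"],-(v-im["cy"])/im["f"],-np.ones_like(u)],-1)
    return d@im["R"].T
def onplane(im,u,v,z):
    d=ray(im,u,v); return im["C"]+d*((z-im["C"][2])/d[...,2])[...,None]
def cloud(im):
    v,u=np.mgrid[0:400,0:640]; return im["C"]+ray(im,u,v)*im["z_map"][...,None]
def save(im,n): cv2.imwrite("pics/"+n,im["frame"][...,::-1])
E
python3 - <<'E'
from h import *
for n in("scene","top"):
    im=cam(n); save(im,n+"0.png"); print(n,{k:im[k] for k in im if k not in("frame","z_map")})
s=telemetry.observe(); print(s, env.pinch_z,dir(env))
a=cv2.imread("pics/scene0.png");b=cv2.imread("pics/top0.png")
E
```

```text
scene {'vertical_fov': 51.828122519617864, 'cx': 320.0052701678013, 'cy': 199.26730855777987, 'eye': array([ 1.3181, -0.4981,  0.8023]), 'attitude': array([[ 0.6299, -0.4105,  0.6593],
       [ 0.7765,  0.3167, -0.5447],
       [ 0.0148,  0.8551,  0.5183]]), 'R': array([[ 0.6299, -0.4105,  0.6593],
       [ 0.7765,  0.3167, -0.5447],
       [ 0.0148,  0.8551,  0.5183]]), 'C': array([ 1.3181, -0.4981,  0.8023]), 'f': np.float64(411.6266191374453)}
top {'vertical_fov': 45.32713232367999, 'cx': 308.0567529954133, 'cy': 201.39828941547458, 'eye': array([0.3659, 0.175 , 1.9877]), 'attitude': array([[-0.0291,  0.998 , -0.0561],
       [-0.9996, -0.0289,  0.0042],
       [ 0.0025,  0.0562,  0.9984]]), 'R': array([[-0.0291,  0.998 , -0.0561],
       [-0.9996, -0.0289,  0.0042],
       [ 0.0025,  0.0562,  0.9984]]), 'C': array([0.3659, 0.175 , 1.9877]), 'f': np.float64(478.97067298535853)}
{'time_s': 0.1, 'q': array([ 58.0227,  21.8383,  74.3784,  -0.0003,  83.8573, -12.3369]), 'qvel': array([ 0.0956, -0.2151, -0.0373,  0.0103, -0.0033, -0.0565]), 'joint_efforts': array([  0.0045, -44.9214, -23.1661,  -0.0002,   0.0036,   0.0001]), 'position': array([0.1847, 0.5178, 0.2308]), 'tool_rot': array([[-0.9418,  0.3361, -0.0007],
       [ 0.3361,  0.9418, -0.0011],
       [ 0.0003, -0.0013, -1.    ]]), 'ft_force': array([ 0.2092, -0.1558,  0.5046]), 'wrist_torque': array([ 0.0404,  0.0318, -0.0083]), 'gripper_force': 0.0, 'grip_width': 0.0854263644818422} 0.0187 ['MotionError', '__class__', '__delattr__', '__dict__', '__dir__', '__doc__', '__eq__', '__format__', '__ge__', '__getattribute__', '__getstate__', '__gt__', '__hash__', '__init__', '__init_subclass__', '__le__', '__lt__', '__module__', '__ne__', '__new__', '__reduce__', '__reduce_ex__', '__repr__', '__setattr__', '__sizeof__', '__str__', '__subclasshook__', '__weakref__', 'close_job', 'pinch_z']
```

View pics/scene0.png

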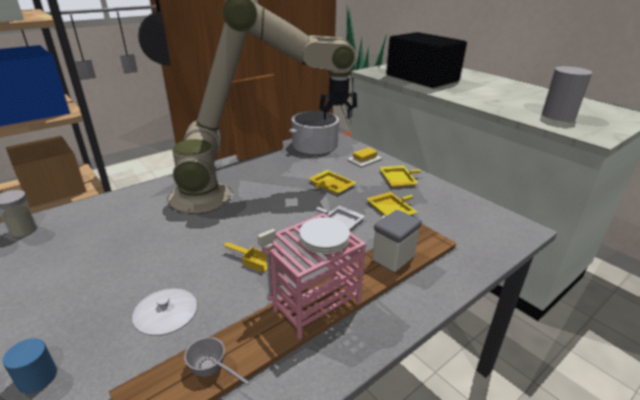

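View pics/top0.png

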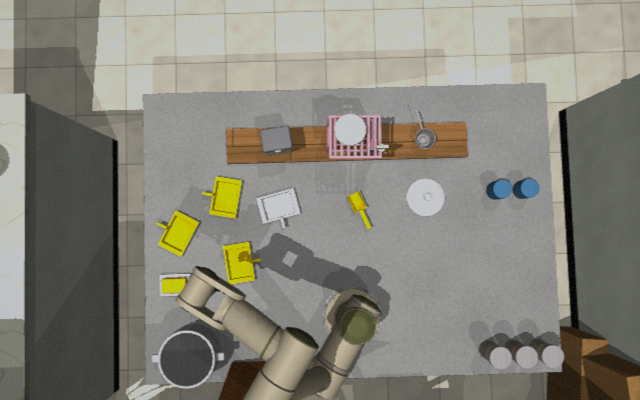

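Top view: the pink rack is at (355,137) with the saucers on it and the knob at about (382,147). The lid is at (425,197), the scoop at (360,210) and the strainer at (424,138).

Tray candidates: silver at (278,206), and yellow at (225,197), (180,232) and (239,262). Only the silver one is aluminium, with its handle towards (284,222). I'll confirm it in a crop and measure.

Run:
```python
from h import *
im=cam("top"); P=cloud(im); hsv=cv2.cvtColor(im["frame"],cv2.COLOR_RGB2HSV)
c=im["frame"][90:240,190:450]; cv2.imwrite("pics/crop1.png",cv2.resize(c[...,::-1],None,fx=3,fy=3,interpolation=cv2.INTER_CUBIC))
pink=((hsv[...,0]>160)|(hsv[...,0]<4))&(hsv[...,1]>50)&(hsv[...,2]>90)
pink[:,:300]=0;pink[:,420:]=0;pink[:100]=0;pink[180:]=0
z=P[pink][:,2]; print("pink z",np.percentile(z,[1,5,25,50,75,90,95,99]))
top=pink&(P[...,2]>0.185)
v,u=np.nonzero(top); r=cv2.minAreaRect(np.stack([u,v],1).astype(np.float32)); print(r)
zt=np.median(P[top][:,2]); W=onplane(im,u,v,zt)
r=cv2.minAreaRect(W[:,:2].astype(np.float32)); print("tier",zt,r,cv2.boxPoints(r))
# tray
wm=(hsv[...,1]<40)&(hsv[...,2]>165); m=np.zeros_like(wm);m[180:235,250:305]=wm[180:235,250:305]
n,l,st,ce=cv2.connectedComponentsWithStats(m.astype(np.uint8)); i=1+st[1:,4].argmax(); print(st[i])
v,u=np.nonzero(l==i); print("trayz",np.percentile(P[l==i][:,2],[5,25,50,75,95]))
W=onplane(im,u,v,0.018); r=cv2.minAreaRect(W[:,:2].astype(np.float32)); print("tray",r)
# knob
k=(hsv[...,1]<40)&(hsv[...,2]>150)&(P[...,2]>0.19); k[:,:370]=0;k[:,400:]=0;k[:130]=0;k[165:]=0
v,u=np.nonzero(k); print("knob",len(u)); 
if len(u): print(np.median(P[k],0),cv2.minAreaRect(P[k][:,:2].astype(np.float32)))
```

```text
pink z [0.0141 0.0194 0.0824 0.1856 0.2138 0.2178 0.22   0.2227]
((355.0, 136.5), (43.0, 52.0), 90.0)
tier 0.21376605665340387 ((0.7034532427787781, -0.01509479433298111), (0.19476322829723358, 0.16238562762737274), 88.1899642944336) [[ 0.6192 -0.1099]
 [ 0.7815 -0.115 ]
 [ 0.7877  0.0797]
 [ 0.6254  0.0848]]
[256 188  44  40 985]
trayz [-0.0041  0.0014  0.0071  0.0159  0.0266]
tray ((0.44528138637542725, 0.28661563992500305), (0.1465715616941452, 0.1599905639886856), 14.345528602600098)
knob 80
[ 0.6541 -0.1048  0.2317] ((0.5267647504806519, 0.009178981184959412), (0.06349639594554901, 0.45771172642707825), 52.031654357910156)
```

View pics/crop1.png

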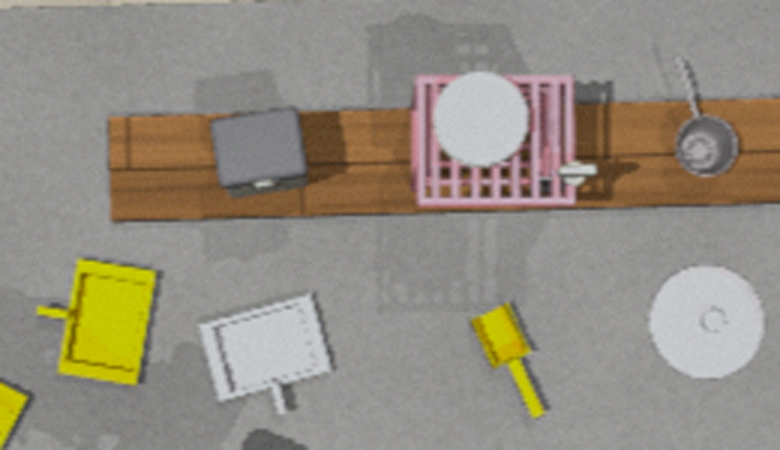

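The crop confirms the silver tray at crop (265,345), with its handle ending near (285,408). The knob's white bar is at crop (577,172). I'll move to a viewpoint over the knob.

Request:
apply_moves([
  [-47,-34,-15,0,0,0,1],
  [-47,-34,-15,0,0,0,1],
  [-47,-34,-15,0,0,0,1],
  [-47,-34,-15,0,0,0,1],
  [-47,-34,-15,0,0,0,1],
  [-47,-34,-15,0,0,0,1],
  [-47,-34,-15,0,0,0,1],
  [-47,-34,-15,0,0,0,1],
  [-47,-34,-15,0,0,0,1],
  [-47,-34,-15,0,0,0,1],
  [-47,-34,-15,0,0,0,1],
  [-47,-34,-15,0,0,0,1],
])

```text
time_s: 1.65
position: [0.5796, -0.0576, 0.4116]
tool_rot: [[-0.942, 0.336, -0.0], [0.336, 0.942, 0.0], [0.0, 0.0, -1.0]]
ft_force: [0.6, 0.2, 0.3]
grip_width: 0.0852
gripper_force: 0.0
```

Request:
apply_moves([
  [0,0,0,0,0,10,1],
  [0,0,0,0,0,10,1],
  [0,0,0,0,0,10,1],
  [0,0,0,0,0,10,1],
  [0,0,0,0,0,10,1],
  [0,0,0,0,0,10,1],
  [0,0,0,0,0,10,1],
  [0,0,0,0,0,2,1],
  [0,0,0,0,0,0,1],
])

```text
time_s: 2.78
position: [0.5789, -0.0558, 0.4112]
tool_rot: [[0.026, 1.0, -0.0], [1.0, -0.026, 0.0], [0.0, -0.0, -1.0]]
ft_force: [-0.5, -0.3, -0.7]
grip_width: 0.0857
gripper_force: 0.0
```

Run:
```python
from h import *
s=telemetry.observe();print(s["time_s"],s["q"],s["position"],s["tool_rot"],s["ft_force"])
im=cam("wrist"); save(im,"w1.png"); print(np.array(im["mount"]),im["C"],im["f"])
P=cloud(im); print(P[50::60,60::100].round(3).tolist())
```

```text
2.775 [-17.1657  22.6216  44.2932  -0.001  113.1055 -15.6753] [ 0.5789 -0.0558  0.4112] [[ 0.026   0.9997 -0.0003]
 [ 0.9997 -0.026   0.0001]
 [ 0.0001 -0.0003 -1.    ]] [-0.4735 -0.277  -0.678 ]
[[-0.001   0.9634  0.268   0.067 ]
 [ 1.      0.001   0.     -0.0003]
 [-0.0002  0.268  -0.9634 -0.1424]
 [ 0.      0.      0.      1.    ]] [0.5804 0.0111 0.5535] 319.1534755420548
[[[0.167, 0.112, 0.001], [0.326, 0.108, 0.0], [0.486, 0.103, 0.002], [0.643, 0.097, 0.016], [0.705, 0.058, 0.245], [1.483, 0.199, -0.75]], [[0.142, 0.021, -0.002], [0.311, 0.016, -0.001], [0.478, 0.012, 0.001], [0.643, 0.007, 0.02], [0.713, 0.006, 0.238], [1.522, -0.02, -0.752]], [[0.119, -0.081, 0.0], [0.294, -0.085, 0.0], [0.47, -0.09, -0.0], [0.621, -0.054, 0.213], [0.715, -0.05, 0.246], [1.559, -0.26, -0.746]], [[0.089, -0.193, -0.002], [0.275, -0.198, -0.001], [0.461, -0.203, -0.001], [0.644, -0.2, 0.018], [0.832, -0.213, -0.0], [1.611, -0.529, -0.754]], [[0.059, -0.318, -0.001], [0.255, -0.323, -0.001], [0.455, -0.318, 0.016], [0.645, -0.321, 0.02], [0.624, -0.047, 0.462], [1.659, -0.824, -0.749]], [[0.516, -0.043, 0.489], [0.544, -0.039, 0.495], [0.564, -0.047, 0.487], [0.588, -0.046, 0.488], [0.61, -0.041, 0.495], [0.64, -0.05, 0.485]]]
```

View pics/w1.png

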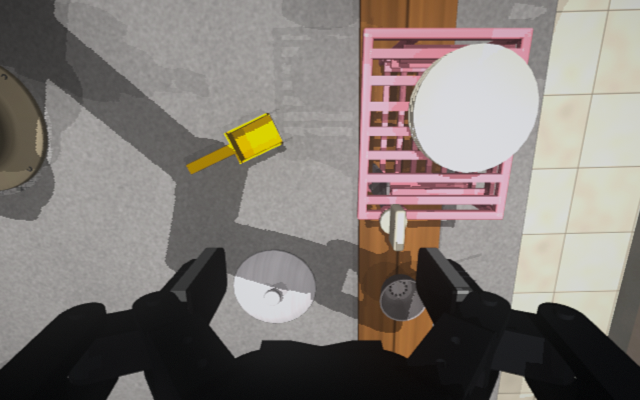

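The wrist view shows the tier's front edge along column ~362, rows 30–218. The knob bar is at (398,228), nearly along the image columns (world y). Now measuring both.

Run:
```python
from h import *
im=cam("wrist"); P=cloud(im); hsv=cv2.cvtColor(im["frame"],cv2.COLOR_RGB2HSV)
pink=((hsv[...,0]>160)|(hsv[...,0]<6))&(hsv[...,1]>50)&(hsv[...,2]>80)
sel=pink&(P[...,2]>0.195)&(P[...,2]<.225); sel[:,:340]=0
zt=np.median(P[sel][:,2]); print("zt",zt,np.percentile(P[sel][:,2],[5,25,75,95]))
L=[]
for v in range(45,205,4):
    c=np.nonzero(sel[v,340:400])[0]
    if len(c): L.append((340+c[0]-0.5,v))
L=np.array(L); W=onplane(im,L[:,0],L[:,1],zt)[:,:2]
vx,vy,x0,y0=cv2.fitLine(W.astype(np.float32),cv2.DIST_HUBER,0,.01,.01).ravel(); 
if vy<0: vx,vy=-vx,-vy
yaw=np.degrees(np.arctan2(-vx,vy)); print("edge",x0,y0,"yaw",yaw)
v,u=np.nonzero(sel); Wt=onplane(im,u,v,zt)[:,:2]; r=cv2.minAreaRect(Wt.astype(np.float32));print(r,cv2.boxPoints(r))
e=np.array([np.cos(np.radians(yaw)),np.sin(np.radians(yaw))]);n=np.array([-e[1],e[0]])
yy=Wt@n; ymid=(np.percentile(yy,.3)+np.percentile(yy,99.7))/2; print("width",np.ptp(yy))
xe=np.median(W@e); o=(xe+.046)*e+ymid*n; print("rack o",o,zt-.175)
k=(hsv[...,1]<45)&(hsv[...,2]>140); k[:,:370]=0;k[:,420:]=0;k[:195]=0;k[265:]=0
kk=k&(P[...,2]>.2); print("k",kk.sum(),np.percentile(P[kk][:,2],[5,50,75,90,97]))
zk=np.percentile(P[kk][:,2],85); kk&=P[...,2]>zk-.008
v,u=np.nonzero(kk); Wk=onplane(im,u,v,zk)[:,:2]; print("knob",zk,cv2.minAreaRect(Wk.astype(np.float32)),"pred",o-.008*e-.096*n)
```

```text
zt 0.21400232509309308 [0.2087 0.2132 0.2146 0.2154]
edge 0.62002486 -0.007940535 yaw -1.5067713
((0.7019060850143433, -0.014674372971057892), (0.19446629285812378, 0.16405633091926575), 88.4534683227539) [[ 0.6173 -0.1097]
 [ 0.7813 -0.1141]
 [ 0.7865  0.0803]
 [ 0.6225  0.0847]]
width 0.1945728424067466
rack o [ 0.6659 -0.0137] 0.03900232509309309
k 584 [0.226  0.2543 0.2551 0.2557 0.2561]
knob 0.25541311500599906 ((0.6552838087081909, -0.10752719640731812), (0.04159699007868767, 0.010696394369006157), 88.80432891845703) pred [ 0.6553 -0.1095]
```

Request:
apply_moves([
  [-25,39,0,0,0,0,0.6],
  [-26,39,0,0,0,0,0.6],
  [0,0,50,0,0,0,0.6],
  [0,0,50,0,0,0,0.6],
  [0,0,40,0,0,0,0.6],
  [0,0,25,0,0,0,0.6],
  [0,0,14,0,0,0,0.6],
  [0,0,0,0,0,0,0.6],
], grip_force=40)

```text
time_s: 3.88
position: [0.6554, -0.1091, 0.2319]
tool_rot: [[0.028, 1.0, -0.001], [1.0, -0.028, 0.0], [0.0, -0.001, -1.0]]
ft_force: [0.6, 0.0, 0.0]
grip_width: 0.0512
gripper_force: 0.0
```

Request:
apply_moves([
  [0,0,0,0,0,0,0],
  [0,0,0,0,0,0,0],
  [0,0,0,0,0,0,0],
  [0,0,0,0,0,0,0],
  [0,0,0,0,0,0,0],
], grip_force=40)

```text
time_s: 4.5
position: [0.656, -0.1092, 0.2334]
tool_rot: [[0.029, 1.0, 0.003], [1.0, -0.029, -0.001], [-0.001, 0.003, -1.0]]
ft_force: [3.8, -0.9, 4.7]
grip_width: 0.01
gripper_force: 43.3
```

Request:
apply_moves([
  [0,0,0,0,0,-9,0],
  [0,0,0,0,0,-9,0],
  [0,0,0,0,0,-9,0],
  [0,0,0,0,0,-9,0],
  [0,0,0,0,0,-9,0],
  [0,0,0,0,0,-9,0],
  [0,0,0,0,0,-9,0],
  [0,0,0,0,0,-9,0],
  [0,0,0,0,0,-9,0],
  [0,0,0,0,0,-8,0],
  [0,0,0,0,0,0,0],
])

```text
time_s: 5.88
position: [0.6566, -0.1087, 0.2335]
tool_rot: [[-0.999, 0.044, 0.004], [0.044, 0.999, -0.0], [-0.004, 0.0, -1.0]]
ft_force: [6.5, 1.1, 4.6]
grip_width: 0.0098
gripper_force: 43.2
```

Run:
```python
from h import *
s=telemetry.observe();print(s["q"],s["wrist_torque"],s["ft_force"],s["position"])
```

```text
[ -19.5978   33.7638   53.4228    0.0812   92.57   -107.0838] [ 0.2707 -1.0314  0.0241] [6.5415 1.0538 4.6085] [ 0.6566 -0.1087  0.2335]
```

Request:
apply_moves([
  [0,0,0,0,0,-2,0],
  [0,0,0,0,0,0,0.6],
  [0,0,0,0,0,0,0.6],
  [0,0,0,0,0,0,0.6],
  [0,0,-40,0,0,0,0.6],
  [0,0,-60,0,0,0,0.6],
  [0,0,-60,0,0,0,0.6],
  [0,0,0,0,0,0,1],
])

```text
time_s: 6.88
position: [0.6557, -0.1092, 0.3978]
tool_rot: [[-1.0, 0.011, 0.01], [0.011, 1.0, -0.004], [-0.01, -0.003, -1.0]]
ft_force: [-0.5, 0.5, -1.4]
grip_width: 0.068
gripper_force: 0.0
```

Run:
```python
from h import *
s=telemetry.observe();print(s["time_s"],s["q"],s["position"],s["tool_rot"],s["ft_force"])
im=cam("wrist"); P=cloud(im); hsv=cv2.cvtColor(im["frame"],cv2.COLOR_RGB2HSV)
k=(hsv[...,1]<60)&(hsv[...,2]>120)&(P[...,2]>.244)&(P[...,2]<.262)&(np.hypot(P[...,0]-.6555,P[...,1]+.109)<.03)
v,u=np.nonzero(k); print(len(u))
if len(u)>20: print("knob",cv2.minAreaRect(onplane(im,u,v,.255)[:,:2].astype(np.float32)))
save(im,"w2.png")
im=cam("top");P=cloud(im)
hsv=cv2.cvtColor(im["frame"],cv2.COLOR_RGB2HSV)
m=np.zeros((400,640),np.uint8); m[180:240,245:310]=((hsv[...,1]<40)&(hsv[...,2]>165))[180:240,245:310]
n,l,st,ce=cv2.connectedComponentsWithStats(m); i=1+st[1:,4].argmax()
body=cv2.morphologyEx((l==i).astype(np.uint8),cv2.MORPH_OPEN,np.ones((11,11))); v,u=np.nonzero(body)
print("tray",cv2.minAreaRect(onplane(im,u,v,.018)[:,:2].astype(np.float32)))
```

```text
6.875 [ -19.6319   33.1734   28.5253   -0.0051  117.7081 -108.9846] [ 0.6557 -0.1092  0.3978] [[-0.9999  0.0114  0.0097]
 [ 0.0113  0.9999 -0.0036]
 [-0.0098 -0.0034 -0.9999]] [-0.5423  0.5365 -1.3772]
554
knob ((0.6546941995620728, -0.10885943472385406), (0.010837646201252937, 0.04425046965479851), 89.09064483642578)
tray ((0.4610157310962677, 0.27903902530670166), (0.09745307266712189, 0.1348489373922348), 13.321819305419922)
```

The knob bar now points along rack x, so the keeper is open. Next, the tray.

Request:
apply_moves([
  [33,40,12,0,0,0,1],
  [33,40,12,0,0,0,1],
  [33,40,12,0,0,0,1],
  [33,40,12,0,0,0,1],
  [33,40,12,0,0,0,1],
  [33,40,12,0,0,0,1],
  [33,40,12,0,0,0,1],
  [33,40,12,0,0,0,1],
  [33,40,12,0,0,0,1],
  [0,0,0,0,0,10,1],
  [0,0,0,0,0,10,1],
  [0,0,0,0,0,10,1],
])

```text
time_s: 8.48
position: [0.3613, 0.254, 0.2827]
tool_rot: [[-0.858, 0.514, -0.004], [0.514, 0.858, -0.001], [0.002, -0.003, -1.0]]
ft_force: [-0.2, 0.1, 0.3]
grip_width: 0.0858
gripper_force: 0.0
```

Request:
apply_moves([
  [0,0,0,0,0,10,1],
  [0,0,0,0,0,10,1],
  [0,0,0,0,0,10,1],
  [0,0,0,0,0,10,1],
  [0,0,0,0,0,10,1],
  [0,0,0,0,0,10,1],
  [0,0,0,0,0,10,1],
  [0,0,0,0,0,10,1],
  [0,0,0,0,0,10,1],
  [0,0,0,0,0,10,1],
  [0,0,0,0,0,10,1],
  [0,0,0,0,0,10,1],
])

```text
time_s: 9.98
position: [0.3615, 0.2538, 0.2827]
tool_rot: [[0.874, 0.485, -0.004], [0.485, -0.874, -0.001], [-0.004, -0.001, -1.0]]
ft_force: [-0.2, -0.8, -0.2]
grip_width: 0.0856
gripper_force: 0.0
```

Request:
apply_moves([
  [0,0,0,0,0,10,1],
  [0,0,0,0,0,5,1],
  [0,0,0,0,10,0,1],
  [0,0,0,0,10,0,1],
  [0,0,0,0,10,0,1],
  [0,0,0,0,10,0,1],
  [0,0,0,0,10,0,1],
  [0,0,0,0,10,0,1],
  [0,0,0,0,0,0,1],
])

```text
time_s: 11.1
position: [0.3664, 0.2439, 0.2839]
tool_rot: [[0.577, 0.211, 0.789], [0.143, -0.977, 0.157], [0.804, 0.022, -0.594]]
ft_force: [-0.4, 0.5, -0.3]
grip_width: 0.0857
gripper_force: 0.0
```

Run:
```python
from h import *
s=telemetry.observe();print(s["time_s"],s["q"],s["position"],s["tool_rot"],s["ft_force"])
im=cam("wrist"); save(im,"w3.png")
```

```text
11.1 [ 24.4661  -5.6883 117.8282 -35.6752  18.3241 130.6532] [0.3664 0.2439 0.2839] [[ 0.5773  0.2114  0.7887]
 [ 0.1427 -0.9772  0.1574]
 [ 0.8039  0.0217 -0.5943]] [-0.3587  0.5009 -0.3062]
```

View pics/w3.png

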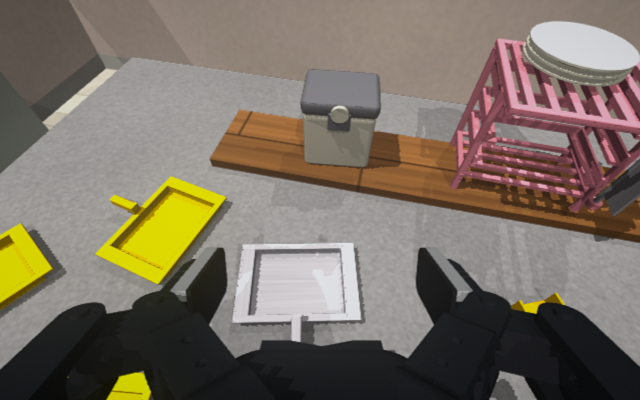

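Wrist view: tray at (297,285), handle at (297,328). The lean stalled near the q5 limit, so I'll fit the kinematics from the readings and plan the leans.

```bash
cat > kin.py <<'E'
import numpy as np
from scipy.optimize import least_squares
from scipy.spatial.transform import Rotation as Ro
S=[([58.0227,21.8383,74.3784,0,83.8573,-12.3369],[.1847,.5178,.2308]),
([-17.1657,22.6216,44.2932,0,113.1055,-15.6753],[.5789,-.0558,.4112]),
([-19.5978,33.7638,53.4228,.0812,92.57,-107.0838],[.6566,-.1087,.2335]),
([-19.6319,33.1734,28.5253,-.0051,117.7081,-108.9846],[.6557,-.1092,.3978]),
([24.4661,-5.6883,117.8282,-35.6752,18.3241,130.6532],[.3664,.2439,.2839])]
Rz=lambda a:Ro.from_euler('z',a,degrees=True); Ry=lambda a:Ro.from_euler('y',a,degrees=True)
def fk(p,q,s4=1):
    a0,h,L1,A,B,d,ox=p
    R1=Rz(q[0]); R2=R1*Ry(q[1]); R3=R2*Ry(q[2]); R4=R3*Rz(s4*q[3])*Ry(q[4]); R=R4*Rz(q[5])
    return R1.apply([ox,a0,h])+R2.apply([0,0,L1])+R3.apply([B,0,A])+R4.apply([0,0,d]),R.as_matrix()
def fit(s4):
    return least_squares(lambda p:np.concatenate([fk(p,q,s4)[0]-x for q,x in S]+[1e-4*np.array(p)]),[.118,.3,.4,.35,0,.2,0])
r1,r2=fit(1),fit(-1); S4=1 if r1.cost<r2.cost else -1; K=(r1 if S4==1 else r2).x
F=lambda q:fk(K,q,S4)
Q6=Ro.from_matrix(F(S[4][0])[1])
lo=np.array([-178.18,-50.72,12.68,-81.47,9.98,-165.26]);hi=np.array([178.18,133.34,142.11,261.47,163.14,165.26])
def pose(heading,lean,flip=1): # camera-up tool: x toward heading, leaning; flip=-1: x away
    h=np.radians(heading);t=np.radians(lean);f=np.array([np.cos(h),np.sin(h),0]);u=np.array([0,0,1.])
    z=f*np.sin(t)-u*np.cos(t); x=flip*(f*np.cos(t)+u*np.sin(t)); return np.stack([x,np.cross(z,x),z],1)
def ik(p,R,seeds):
    best=None
    for q0 in seeds:
        r=least_squares(lambda q:np.concatenate([(F(q)[0]-p)*10,(F(q)[1]-R).ravel()]),np.clip(q0,lo+.1,hi-.1),bounds=(lo,hi),x_scale=30)
        if best is None or r.cost<best.cost: best=r
    return best.x,best.cost
E
python3 - <<'E'
from kin import *
np.set_printoptions(precision=3,suppress=True)
print(S4,r1.cost,r2.cost,K)
for q,x in S: print(F(q)[0]-x)
print(F(S[4][0])[1]); print(F(S[0][0])[1])
E
```

```text
1 7.318500478540626e-09 0.0030480886641722207 [0.117 0.13  0.537 0.351 0.103 0.257 0.   ]
[ 0. -0. -0.]
[ 0. -0. -0.]
[ 0.  0. -0.]
[-0.  0.  0.]
[-0.  0.  0.]
[[-0.211  0.577  0.789]
 [ 0.977  0.143  0.157]
 [-0.022  0.804 -0.594]]
[[-0.336 -0.942 -0.001]
 [-0.942  0.336 -0.001]
 [ 0.001  0.    -1.   ]]
```

```bash
cat >> kin.py <<'E'
F=lambda q:(lambda a:(a[0],np.stack([a[1][:,1],-a[1][:,0],a[1][:,2]],1)))(fk(K,q,S4))
E
python3 - <<'E'
from h import *
from kin import *
s=telemetry.observe(); print(np.abs(F(s["q"])[1]-s["tool_rot"]).max())
im=cam("wrist"); hsv=cv2.cvtColor(im["frame"],cv2.COLOR_RGB2HSV)
m=((hsv[...,1]<40)&(hsv[...,2]>150)).astype(np.uint8); m[:235]=0;m[:,:225]=0;m[:,372:]=0
n,l,st,ce=cv2.connectedComponentsWithStats(m); i=1+st[1:,4].argmax(); l=(l==i).astype(np.uint8); print(st[i])
P=cloud(im)
# outer contour: take flange-level points
c=max(cv2.findContours(l,cv2.RETR_EXTERNAL,cv2.CHAIN_APPROX_NONE)[0],key=len)[:,0]
c=c[c[:,1]<322]
W=onplane(im,c[:,0],c[:,1],.018)[:,:2].astype(np.float32); r=cv2.minAreaRect(W); print("tray",r,cv2.boxPoints(r))
h=l.copy();h[:327]=0; v,u=np.nonzero(h); Wh=onplane(im,u,v,.034); print("handle mean",Wh.mean(0), len(u))
rng=np.random.default_rng(0)
ctr=np.array(r[0]); yaw=14.
e=np.array([np.cos(np.radians(yaw)),np.sin(np.radians(yaw))])
seeds=[s["q"],[24,10,110,0,30,110],[24,10,110,0,30,-80],[15,10,110,180,20,-70],[15,10,110,180,20,90]]
for flip in(1,-1):
  for lean in(15,25,35,45,60):
    R=pose(yaw,lean,flip); g=np.r_[ctr-.082*e,.027]; p=g+.0187*R[:,2]
    q,c=ik(p,R,seeds); print("pick",flip,lean,q,round(c,6))
ry=-1.5;o=np.array([.666,-.0137,.039]);er=np.array([np.cos(np.radians(ry)),np.sin(np.radians(ry)),0])
for flip in(1,-1):
  for x,lean in((-.15,25),(-.062,25),(-.027,60),(-.027,65)):
    R=pose(ry,lean,flip); p=o+x*er+[0,0,.103]+.0187*R[:,2]
    q,c=ik(p,R,seeds+[[-11,20,90,0,20,80],[-11,20,90,0,20,-80]]); print("rack",flip,x,lean,q,round(c,6))
E
```

```text
4.440892098500626e-16
[  225   235   147   107 11689]
tray ((0.46826502680778503, 0.29312121868133545), (0.12420941889286041, 0.21514353156089783), 12.853907585144043) [[0.3838 0.3842]
 [0.4316 0.1744]
 [0.5527 0.2021]
 [0.5049 0.4118]]
handle mean [0.4004 0.2251 0.034 ] 535
pick 1 15 [ 21.84    29.6097 112.2111  -5.1009  23.3959 102.2595] 0.0
pick 1 25 [ 23.0215  29.724  117.5134 -25.1634   9.98   123.0881] 0.000399
pick 1 35 [  23.6269   32.0493  124.4225  206.6082   12.3664 -108.1631] 0.0
pick 1 45 [ 24.6444  36.6659 130.0152 194.2749  31.9856 -94.6077] 0.0
pick 1 60 [ 26.1563  48.4709 136.8136 191.5919  65.1716 -88.7755] 0.0
pick -1 15 [ 21.84    29.6097 112.2111  -5.1009  23.3959 -77.7405] 0.0
pick -1 25 [ 23.0214  29.724  117.5134 -25.1634   9.98   -56.9119] 0.000399
pick -1 35 [ 23.6269  32.0493 124.4225 206.6082  12.3664  71.8369] 0.0
pick -1 45 [ 24.6444  36.6659 130.0152 194.2749  31.9856  85.3923] 0.0
pick -1 60 [ 26.1563  48.4709 136.8136 191.5919  65.1716  91.2245] 0.0
rack 1 -0.15 25 [-17.4213  18.0172 106.2049  12.5489  32.2474  64.8431] 0.0
rack 1 -0.062 25 [-14.5766  25.302   93.0576   9.0253  37.5565  70.9352] 0.0
rack 1 -0.027 60 [-16.7735  29.9203 109.8064 144.0171  22.8478 -63.9877] 0.0
rack 1 -0.027 65 [-17.1307  31.7224 112.1433 151.8143  31.1307 -72.1024] 0.0
rack -1 -0.15 25 [ -17.4213   18.0172  106.2049   12.5489   32.2474 -115.1569] 0.0
rack -1 -0.062 25 [ -14.5766   25.302    93.0576    9.0253   37.5565 -109.0648] 0.0
rack -1 -0.027 60 [-16.7735  29.9203 109.8064 144.0171  22.8478 116.0123] 0.0
rack -1 -0.027 65 [-17.1307  31.7224 112.1433 151.8143  31.1307 107.8976] 0.0
```

Run:
```python
from h import *
from kin import *
s=telemetry.observe(); q=np.array(s["q"]); p0=np.array(s["position"])
im=cam("wrist"); hsv=cv2.cvtColor(im["frame"],cv2.COLOR_RGB2HSV)
m=((hsv[...,1]<40)&(hsv[...,2]>140)).astype(np.uint8); m[:238]=0;m[:,:229]=0;m[:,364:]=0;m[342:]=0
hm=m.copy();hm[:329]=0;hm[:,:280]=0;hm[:,315:]=0
v,u=np.nonzero(hm); W=onplane(im,u,v,.034); print("handle",len(u),W.mean(0),W.min(0),W.max(0))
m[324:]=0; c=np.argwhere(cv2.morphologyEx(m,cv2.MORPH_OPEN,np.ones((5,5))))
W=onplane(im,c[:,1],c[:,0],.018)[:,:2].astype(np.float32); r=cv2.minAreaRect(W); print("tray",r,cv2.boxPoints(r))
def trace(q,P,n=8):
    a,b=P[0],None
    for k in range(1,len(P)):
        for t in np.linspace(0,1,n+1)[1:]:
            x=(1-t)*np.array(P[k-1])+t*np.array(P[k]); q2,c=ik(x[:3],pose(x[3],x[4]),[q]); dq=np.abs(q2-q).max(); q=q2
            if c>1e-6 or dq>25: print("   !",x[3:],q,c,dq)
        print(P[k],q,round(c,7))
    return q
T=lambda h,l,p=p0:(*p,h,l)
q=trace(q,[T(11,53),T(11,40),T(50,40),T(50,65),T(14,60)])
g=(.386,.252,.027)
R=pose(14,60); tcp=np.array(g)+.0187*R[:,2]
q=trace(q,[T(14,60),(*(tcp-.08*R[:,2]),14,60),(*tcp,14,60),(*(tcp+[0,0,.2]),14,60)])
o=np.array([.666,-.0137,.039]); R=pose(-1.5,60); f=lambda x,z:tuple(o+x*np.array([1,-.026,0])+[0,0,z]+.0187*R[:,2])
q=trace(q,[(*(tcp+[0,0,.2]),14,60),(*f(-.18,.11),-1.5,60),(*f(-.026,.107),-1.5,60)])
```

```text
handle 126 [0.3897 0.2738 0.034 ] [0.3827 0.2668 0.034 ] [0.3971 0.2904 0.034 ]
tray ((0.4653254747390747, 0.29560378193855286), (0.12125023454427719, 0.19649815559387207), 12.805638313293457) [[0.3844 0.378 ]
 [0.428  0.1864]
 [0.5462 0.2132]
 [0.5027 0.4048]]
(np.float64(0.36751617384618723), np.float64(0.2444327108392121), np.float64(0.28538605011392715), 11, 40) [ 22.6447  -4.8633 108.4703 -12.2723  37.6171 108.7476] 0.0
(np.float64(0.36751617384618723), np.float64(0.2444327108392121), np.float64(0.28538605011392715), 50, 40) [  0.0332  -5.9964 109.4217  37.1697  54.5479  23.9007] 0.0
(np.float64(0.36751617384618723), np.float64(0.2444327108392121), np.float64(0.28538605011392715), 50, 65) [-14.3395  -5.4987 126.8622  79.1482  56.2839 -22.2853] 0.0
   ! [23.   61.25] [ 12.1582  -8.0265 125.3603  79.0989   9.98     5.7926] 3.215967849531785e-05 9.33681214294384
   ! [18.5   60.625] [ 13.7785  -8.4431 122.9323  42.7103   9.98    45.1777] 0.004258142560883173 39.385127294997794
   ! [14. 60.] [ 23.7093  -5.4667 122.1308 -66.5506   9.98   161.1671] 0.0002170550583083507 115.989347801
[... 4745 characters left out ...]
6991  21.7146 109.6474 -78.9344   9.98   165.26  ] 0.1276140686300693 2.2411938322612457
   ! [-1.5 60. ] [ -7.5254  23.2762 107.3862 -78.7981   9.98   165.26  ] 0.12044369531192324 2.261182404985945
   ! [-1.5 60. ] [ -7.3609  24.8228 105.1031 -78.6661   9.98   165.26  ] 0.11340914481013575 2.2830953792226865
   ! [-1.5 60. ] [ -7.2051  26.3581 102.7961 -78.5382   9.98   165.26  ] 0.10655842934445306 2.3070177790993682
   ! [-1.5 60. ] [ -7.0572  27.8853 100.463  -78.414    9.98   165.26  ] 0.09993837948255264 2.3330557243180152
(np.float64(0.6561891255401001), np.float64(-0.013447927171666783), np.float64(0.13665), -1.5, 60) [ -7.0572  27.8853 100.463  -78.414    9.98   165.26  ] 0.0999384
```

```bash
cat >> kin.py <<'E'
def trace(q,P,n=8):
    mn=99;bad=0
    for k in range(1,len(P)):
        for t in np.linspace(0,1,n+1)[1:]:
            x=(1-t)*np.array(P[k-1])+t*np.array(P[k]); q2,c=ik(x[:3],pose(x[3],x[4]),[q]); dq=np.abs(q2-q).max(); q=q2
            mn=min(mn,q[4]); bad+=(c>1e-6)or dq>30
        print(np.round(P[k],3),q.round(1),"min q5 %.1f bad %d"%(mn,bad)); mn=99
    return q
E
python3 - <<'E'
from h import *
from kin import *
s=telemetry.observe(); q0=np.array(s["q"]); p0=np.array(s["position"])
g=np.array([.3825,.2707,.027]); R=pose(14,60); tcp=g+.0187*R[:,2]; pre=tcp-.06*R[:,2]+[0,0,.02]
pl=(.37,.245,.12); up=tcp+[0,0,.12]
o=np.array([.666,-.0137,.039]); R=pose(-1.5,60); f=lambda x,z:tuple(o+x*np.array([1,-.026,0])+[0,0,z]+.0187*R[:,2])
q=trace(q0,[(*p0,11,53),(*p0,11,40),(*p0,50,40),(*pl,50,50),(*pl,50,60),(*pl,14,60),(*pre,14,60),(*tcp,14,60),(*up,14,60),(*f(-.18,.111),-1.5,60),(*f(-.026,.107),-1.5,60)])
E
```

```text
[ 0.368  0.244  0.286 11.    40.   ] [ 22.6  -4.9 108.4 -12.2  37.7 108.7] min q5 21.7 bad 0
[ 0.368  0.244  0.286 50.    40.   ] [  0.   -6.  109.3  37.1  54.6  24. ] min q5 36.7 bad 0
[ 0.37   0.245  0.12  50.    50.   ] [ -5.7  17.1 134.7  97.   39.6 -52.3] min q5 38.0 bad 0
[ 0.37   0.245  0.12  50.    60.   ] [-11.4  25.9 142.  111.5  54.8 -76.9] min q5 41.2 bad 0
[ 0.37   0.245  0.12  14.    60.   ] [ 22.6  25.7 140.7 190.2  46.7 -92.7] min q5 43.5 bad 7
[ 0.348  0.262  0.068 14.    60.   ] [ 31.   38.2 142.1 198.7  59.  -90.8] min q5 49.0 bad 13
[ 0.398  0.275  0.018 14.    60.   ] [ 26.2  49.1 137.9 191.5  66.9 -88.4] min q5 61.2 bad 16
[ 0.398  0.275  0.138 14.    60.   ] [ 26.2  22.2 132.3 198.5  35.4 -99.1] min q5 35.4 bad 16
[ 0.502 -0.009  0.141 -1.5   60.   ] [-25.6  21.3 133.2 144.6  37.7 -73.3] min q5 36.4 bad 16
[ 0.656 -0.013  0.137 -1.5   60.   ] [-16.7  29.5 109.5 143.   22.2 -62.8] min q5 22.2 bad 16
```

Run:
```python
from h import *
from kin import *
s=telemetry.observe(); q0=np.array(s["q"]); p0=np.array(s["position"])
g=np.array([.3825,.2707,.027]); R=pose(14,60); tcp=g+.0187*R[:,2]; up=tcp+[0,0,.12]
for pl,h in(((.45,.26,.16),50),((.45,.26,.14),45),((.43,.27,.15),40)):
    q=trace(q0,[(*p0,11,53),(*p0,11,40),(*p0,h,40),(*pl,h,50),(*pl,h,60),(*pl,14,60),(*up,14,60),(*tcp,14,60)])
```

```text
[ 0.368  0.244  0.286 11.    40.   ] [ 22.6  -4.9 108.4 -12.2  37.7 108.7] min q5 21.7 bad 0
[ 0.368  0.244  0.286 50.    40.   ] [  0.   -6.  109.3  37.1  54.6  24. ] min q5 36.7 bad 0
[ 0.45  0.26  0.16 50.   50.  ] [ -1.5  15.8 119.4  79.2  37.6 -25.4] min q5 37.6 bad 0
[ 0.45  0.26  0.16 50.   60.  ] [ -5.4  19.7 125.5  99.5  46.3 -49.5] min q5 38.4 bad 0
[ 0.45  0.26  0.16 14.   60.  ] [ 19.3  19.3 126.7 190.3  26.2 -96.7] min q5 26.2 bad 0
[ 0.398  0.275  0.138 14.    60.   ] [ 26.2  22.2 132.3 198.5  35.4 -99.1] min q5 27.3 bad 0
[ 0.398  0.275  0.018 14.    60.   ] [ 26.2  49.1 137.9 191.5  66.9 -88.4] min q5 39.4 bad 0
[ 0.368  0.244  0.286 11.    40.   ] [ 22.6  -4.9 108.4 -12.2  37.7 108.7] min q5 21.7 bad 0
[ 0.368  0.244  0.286 45.    40.   ] [  2.3  -6.7 109.9  34.4  50.6  31.2] min q5 36.7 bad 0
[ 0.45  0.26  0.14 45.   50.  ] [  0.6  18.  122.2  90.9  32.4 -33.3] min q5 32.1 bad 0
[ 0.45  0.26  0.14 45.   60.  ] [ -3.   22.7 128.4 112.4  44.1 -58.9] min q5 33.5 bad 0
[ 0.45  0.26  0.14 14.   60.  ] [ 19.3  22.8 128.1 188.8  31.1 -94.9] min q5 31.1 bad 0
[ 0.398  0.275  0.138 14.    60.   ] [ 26.2  22.2 132.3 198.5  35.4 -99.1] min q5 31.6 bad 0
[ 0.398  0.275  0.018 14.    60.   ] [ 26.2  49.1 137.9 191.5  66.9 -88.4] min q5 39.4 bad 0
[ 0.368  0.244  0.286 11.    40.   ] [ 22.6  -4.9 108.4 -12.2  37.7 108.7] min q5 21.7 bad 0
[ 0.368  0.244  0.286 40.    40.   ] [  4.8  -7.1 110.3  30.6  46.7  39.5] min q5 36.7 bad 0
[ 0.43  0.27  0.15 40.   50.  ] [  5.2  15.1 124.2  97.5  26.2 -32.4] min q5 25.6 bad 0
[ 0.43  0.27  0.15 40.   60.  ] [  2.   19.9 131.  123.5  39.7 -62. ] min q5 27.4 bad 0
[ 0.43  0.27  0.15 14.   60.  ] [ 22.6  20.6 128.6 195.1  29.8 -98.8] min q5 29.8 bad 0
[ 0.398  0.275  0.138 14.    60.   ] [ 26.2  22.2 132.3 198.5  35.4 -99.1] min q5 30.5 bad 0
[ 0.398  0.275  0.018 14.    60.   ] [ 26.2  49.1 137.9 191.5  66.9 -88.4] min q5 39.4 bad 0
```

```bash
cat > plan.py <<'E'
from h import *
from kin import pose,Ro
def plan(targets,maxmm=45,maxdeg=8.5,start=None):
    s=telemetry.observe(); p=np.array(s["position"]);R=np.array(s["tool_rot"])
    if start: p=np.array(start[:3]);R=pose(*start[3:])
    for t in targets:
        p1=np.array(t[:3]);R1=pose(t[3],t[4]); rv=Ro.from_matrix(R.T@R1).as_rotvec(degrees=True)
        n=int(max(np.ceil(np.linalg.norm(p1-p)*1000/maxmm),np.ceil(np.linalg.norm(rv)/maxdeg),1))
        d=(p1-p)/n*1000; out=[]
        for i in range(n):
            Ri=R@Ro.from_rotvec(rv*i/n,degrees=True).as_matrix()
            out.append([round(float(x),1) for x in np.r_[Ri.T@d,rv/n]])
        print(n,"rows to",np.round(t,3)); 
        print(out if np.linalg.norm(rv)>.3 and np.linalg.norm(d)>.5 else ("each",out[0]))
        p,R=p1,R1
E
python3 - <<'E'
from plan import *
p0=tuple(telemetry.observe()["position"])
plan([(*p0,11,42),(*p0,45,42),(.45,.26,.14,45,60),(.45,.26,.14,14,60)])
E
```

```text
2 rows to [ 0.368  0.244  0.286 11.    42.   ]
('each', [0.0, 0.0, 0.0, -0.0, -5.9, 0.8])
4 rows to [ 0.368  0.244  0.286 45.    42.   ]
('each', [0.0, 0.0, 0.0, 5.7, 0.0, -6.3])
4 rows to [ 0.45  0.26  0.14 45.   60.  ]
[[-11.6, 11.8, 38.6, -0.0, 4.5, 0.0], [-14.5, 11.8, 37.6, -0.0, 4.5, 0.0], [-17.5, 11.8, 36.4, -0.0, 4.5, 0.0], [-20.3, 11.8, 34.9, -0.0, 4.5, 0.0]]
4 rows to [ 0.45  0.26  0.14 14.   60.  ]
('each', [0.0, 0.0, 0.0, -6.7, -0.0, 3.9])
```

Request:
apply_moves([
  [0,0,0,0,-6,0.8,1],
  [0,0,0,0,-6,0.8,1],
  [0,0,0,2.9,0,-3.15,1],
  [0,0,0,2.9,0,-3.15,1],
  [0,0,0,2.9,0,-3.15,1],
  [0,0,0,2.9,0,-3.15,1],
  [0,0,0,2.9,0,-3.15,1],
  [0,0,0,2.9,0,-3.15,1],
  [0,0,0,2.9,0,-3.15,1],
  [0,0,0,2.9,0,-3.15,1],
  [0,0,0,0,0,0,1],
])

```text
time_s: 12.62
position: [0.3687, 0.2443, 0.2866]
tool_rot: [[0.526, 0.711, 0.467], [0.523, -0.703, 0.481], [0.67, -0.009, -0.742]]
ft_force: [1.0, -0.6, 0.2]
grip_width: 0.0855
gripper_force: 0.0
```

Request:
apply_moves([
  [-5.8,5.9,19.3,0,2.25,0,1],
  [-5.8,5.9,19.3,0,2.25,0,1],
  [-7.3,5.9,18.8,0,2.25,0,1],
  [-7.3,5.9,18.8,0,2.25,0,1],
  [-8.7,5.9,18.2,0,2.25,0,1],
  [-8.7,5.9,18.2,0,2.25,0,1],
  [-10.2,5.9,17.5,0,2.25,0,1],
  [-10.2,5.9,17.5,0,2.25,0,1],
  [0,0,0,0,0,0,1],
])

```text
time_s: 13.75
position: [0.451, 0.2632, 0.1396]
tool_rot: [[0.361, 0.711, 0.604], [0.351, -0.704, 0.618], [0.864, -0.011, -0.503]]
ft_force: [0.4, 0.3, 0.8]
grip_width: 0.0856
gripper_force: 0.0
```

Request:
apply_moves([
  [0,0,0,-3.3,0,1.95,1],
  [0,0,0,-3.3,0,1.95,1],
  [0,0,0,-3.3,0,1.95,1],
  [0,0,0,-3.3,0,1.95,1],
  [0,0,0,-3.3,0,1.95,1],
  [0,0,0,-3.3,0,1.95,1],
  [0,0,0,-3.3,0,1.95,1],
  [0,0,0,-3.3,0,1.95,1],
  [0,0,0,0,0,0,1],
])

```text
time_s: 14.88
position: [0.4504, 0.2646, 0.1425]
tool_rot: [[0.49, 0.256, 0.833], [0.117, -0.967, 0.228], [0.864, -0.014, -0.503]]
ft_force: [0.3, -0.2, -0.6]
grip_width: 0.0855
gripper_force: 0.0
```

Run:
```python
from plan import *
s=telemetry.observe();print(s["time_s"],s["q"],s["position"],s["tool_rot"],s["ft_force"])
plan([(.34,.255,.15,14,60)])
```

```text
14.875 [ 19.0649  22.238  127.6562 186.5142  29.7882 -92.8306] [0.4504 0.2646 0.1425] [[ 0.4896  0.2563  0.8334]
 [ 0.1171 -0.9665  0.2284]
 [ 0.864  -0.0143 -0.5032]] [ 0.333  -0.1669 -0.5817]
3 rows to [ 0.34   0.255  0.15  14.    60.   ]
[[-16.2, -6.4, -32.7, -0.4, 0.1, -0.1], [-16.2, -6.2, -32.7, -0.4, 0.1, -0.1], [-16.1, -6.0, -32.8, -0.4, 0.1, -0.1]]
```

Request:
apply_moves([
  [-10,-8,-18,-0.4,0,-0.2,1],
  [-10,-8,-18,-0.4,0,-0.2,1],
  [-10,-8,-18,-0.4,0,-0.1,1],
  [0,0,0,0,0,0,1],
])

```text
time_s: 15.38
position: [0.3842, 0.2717, 0.1432]
tool_rot: [[0.489, 0.243, 0.838], [0.127, -0.97, 0.208], [0.863, 0.005, -0.505]]
ft_force: [0.6, 0.5, -0.5]
grip_width: 0.0853
gripper_force: 0.0
```

Run:
```python
from plan import *
s=telemetry.observe();print(s["time_s"],s["position"],s["tool_rot"])
im=cam("wrist"); save(im,"w4.png")
```

```text
15.375 [0.3842 0.2717 0.1432] [[ 0.4886  0.2433  0.8379]
 [ 0.1266 -0.9699  0.2079]
 [ 0.8633  0.0045 -0.5047]]
```

View pics/w4.png

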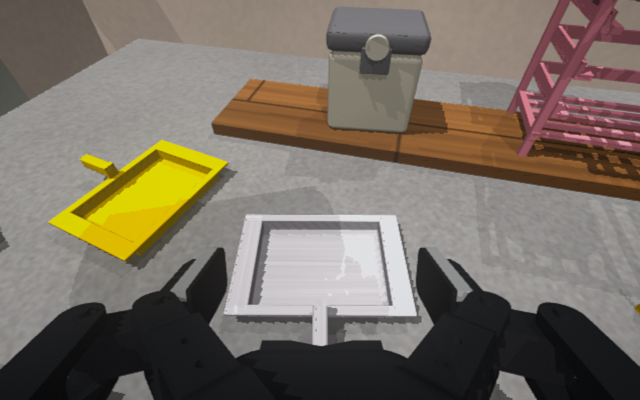

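The tray's flange corners are at about (246,215), (400,215), (417,318) and (224,316), and the handle runs down column 320, rows 305–343. Now getting its pose from these.

Run:
```python
from plan import *
im=cam("wrist"); hsv=cv2.cvtColor(im["frame"],cv2.COLOR_RGB2HSV); P=cloud(im)
m=((hsv[...,1]<45)&(hsv[...,2]>135)).astype(np.uint8); m[:210]=0; m[:,:222]=0;m[:,420:]=0
m&=(P[...,2]<.06).astype(np.uint8)&(P[...,2]>.008).astype(np.uint8)
W=onplane(im,*np.meshgrid(np.arange(640),np.arange(400)),.018)
b=m.copy(); b[319:]=0; b=cv2.morphologyEx(b,cv2.MORPH_OPEN,np.ones((4,4),np.uint8))
v,u=np.nonzero(b); r=cv2.minAreaRect(W[v,u,:2].astype(np.float32)); print("tray",r)
C=onplane(im,[246,400,417,224],[215,215,318,316],.018)[:,:2]; print("corners",C, C.mean(0), [np.degrees(np.arctan2(*(C[i]-C[j])[::-1])) for i,j in((0,3),(1,2),(0,1),(3,2))],[np.linalg.norm(C[i]-C[j]) for i,j in((0,3),(1,2),(0,1),(3,2))])
h=m.copy();h[:322]=0;h[:,:300]=0;h[:,340:]=0;v,u=np.nonzero(h); Wh=onplane(im,u,v,.034); print("handle",len(u),u.min(),u.max(),v.max(),Wh.mean(0), onplane(im,[320],[345],.034))
```

```text
tray ((0.4591739773750305, 0.2885075807571411), (0.11018367111682892, 0.1587495505809784), 13.631963729858398)
corners [[0.4952 0.3794]
 [0.5351 0.2211]
 [0.4256 0.1993]
 [0.3888 0.353 ]] [0.4612 0.2882] [np.float64(13.926314179442816), np.float64(11.236643686522667), np.float64(104.16544147013985), np.float64(103.45953861818522)] [np.float64(0.10955111157124299), np.float64(0.11164327069037804), np.float64(0.16329381870700116), np.float64(0.15805862866981413)]
handle 348 312 326 345 [0.3884 0.2726 0.034 ] [[0.3803 0.2698 0.034 ]]
```

Run:
```python
from plan import *
plan([(.3933,.2733,.14,13.6,60),(.3933,.2733,.0185,13.6,60)],maxmm=25)
```

```text
1 rows to [ 0.393  0.273  0.14  13.6   60.   ]
[[1.0, -0.0, 8.3, -0.2, 0.2, 0.4]]
5 rows to [ 0.393  0.273  0.018 13.6   60.   ]
('each', [-21.0, -0.0, 12.2, 0.0, 0.0, 0.0])
```

Request:
apply_moves([
  [1,0,8.3,-0.2,0.2,0.4,1],
  [-21,0,12.2,0,0,0,1],
  [-21,0,12.2,0,0,0,1],
  [-21,0,12.2,0,0,0,1],
  [-21,0,12.2,0,0,0,1],
  [-14,0,8,0,0,0,1],
  [0,0,0,0,0,0,1],
], grip_force=90)

```text
time_s: 16.35
position: [0.3933, 0.2725, 0.0243]
tool_rot: [[0.49, 0.233, 0.84], [0.119, -0.972, 0.201], [0.864, 0.001, -0.504]]
ft_force: [1.0, 0.1, 0.9]
grip_width: 0.0852
gripper_force: 0.0
```

Run:
```python
from plan import *
s=telemetry.observe();print(s["q"])
plan([(.3933,.2733,.0185,13.6,60)],maxmm=25)
```

```text
[ 26.7612  47.6078 138.4102 192.6289  65.581  -88.5655]
1 rows to [ 0.393  0.273  0.018 13.6   60.   ]
[[-4.9, -0.8, 3.1, 0.1, 0.3, 0.0]]
```

Request:
apply_moves([
  [-5,-1,3,0,0.3,0,1],
  [0,0,0,0,0,0,0],
  [0,0,0,0,0,0,0],
  [0,0,0,0,0,0,0],
  [0,0,0,0,0,0,0],
  [0,0,0,0,0,0,0],
  [0,0,0,0,0,0,0],
], grip_force=90)

```text
time_s: 17.23
position: [0.3924, 0.2736, 0.0205]
tool_rot: [[0.483, 0.234, 0.844], [0.118, -0.972, 0.202], [0.868, 0.002, -0.497]]
ft_force: [-1.7, 0.9, 2.1]
grip_width: 0.0105
gripper_force: 88.2
```

Request:
apply_moves([
  [10,0,-6,0,0,0,0],
  [20,0,-11.5,0,0,0,0],
  [21,0,-12.2,0,0,0,0],
  [21,0,-12.2,0,0,0,0],
  [21,0,-12.2,0,0,0,0],
  [16,0,-9,0,0,0,0],
  [0,0,0,0,0,0,0],
])

```text
time_s: 18.1
position: [0.3916, 0.2736, 0.1469]
tool_rot: [[0.483, 0.234, 0.844], [0.117, -0.972, 0.202], [0.868, 0.001, -0.497]]
ft_force: [-0.6, 0.5, -1.3]
grip_width: 0.01
gripper_force: 88.0
```

Run:
```python
from plan import *
from kin import trace
s=telemetry.observe();p=tuple(s["position"]);print(s["q"],s["grip_width"],s["ft_force"],p)
t=(.466,-.0075,.142,-1.5,60)
trace(np.array(s["q"]),[(*p,13.6,60),t])
plan([t],maxmm=25)
```

```text
[  27.1672   20.3339  132.334   201.5278   34.054  -101.2639] 0.009981003590272531 [-0.5507  0.5052 -1.2569] (np.float64(0.39161201306858323), np.float64(0.27357543405088125), np.float64(0.1468649502674863))
[ 0.466 -0.008  0.142 -1.5   60.   ] [-29.3  19.9 139.  143.   42.1 -75.5] min q5 34.9 bad 0
12 rows to [ 0.466 -0.008  0.142 -1.5   60.   ]
[[-0.1, 24.2, 0.7, -1.1, -0.0, 0.6], [0.2, 24.2, 1.2, -1.1, -0.0, 0.6], [0.4, 24.2, 1.6, -1.1, -0.0, 0.6], [0.7, 24.1, 2.1, -1.1, -0.0, 0.6], [1.0, 24.1, 2.5, -1.1, -0.0, 0.6], [1.2, 24.0, 3.0, -1.1, -0.0, 0.6], [1.5, 23.9, 3.4, -1.1, -0.0, 0.6], [1.8, 23.9, 3.9, -1.1, -0.0, 0.6], [2.0, 23.8, 4.3, -1.1, -0.0, 0.6], [2.3, 23.6, 4.8, -1.1, -0.0, 0.6], [2.5, 23.5, 5.2, -1.1, -0.0, 0.6], [2.8, 23.4, 5.7, -1.1, -0.0, 0.6]]
```

Request:
apply_moves([
  [0,24.2,0.7,-1.1,0,0.6,0],
  [0.2,24.2,1.2,-1.1,0,0.6,0],
  [0.4,24.2,1.6,-1.1,0,0.6,0],
  [0.7,24.1,2.1,-1.1,0,0.6,0],
  [1,24.1,2.5,-1.1,0,0.6,0],
  [1.2,24,3,-1.1,0,0.6,0],
  [1.5,24,3.4,-1.1,0,0.6,0],
  [1.8,24,3.9,-1.1,0,0.6,0],
  [2,24,4.3,-1.1,0,0.6,0],
  [2.3,23.6,4.8,-1.1,0,0.6,0],
  [2.5,23.5,5.2,-1.1,0,0.6,0],
  [2.8,23.4,5.7,-1.1,0,0.6,0],
])

```text
time_s: 19.6
position: [0.4661, -0.0082, 0.141]
tool_rot: [[0.5, -0.027, 0.866], [-0.01, -1.0, -0.026], [0.866, 0.004, -0.5]]
ft_force: [0.5, 0.5, -2.3]
grip_width: 0.0101
gripper_force: 88.1
```

Request:
apply_moves([
  [0,0,0,0,0,0,0],
  [0,0,0,0,0,0,0],
])

```text
time_s: 19.85
position: [0.4658, -0.007, 0.1417]
tool_rot: [[0.499, -0.026, 0.866], [-0.008, -1.0, -0.025], [0.867, 0.006, -0.499]]
ft_force: [-0.2, 0.5, -2.4]
grip_width: 0.0102
gripper_force: 88.2
```

Run:
```python
from plan import *
s=telemetry.observe();p=s["position"];print(s["q"],s["grip_width"],s["ft_force"],p,s["tool_rot"])
im=cam("wrist"); save(im,"w5.png"); P=cloud(im); hsv=cv2.cvtColor(im["frame"],cv2.COLOR_RGB2HSV)
m=(hsv[...,1]<45)&(hsv[...,2]>120)&(np.abs(P[...,0]-.53)<.075)&(np.abs(P[...,1]+.01)<.095)&(P[...,2]>.1)&(P[...,2]<.2); m[330:]=0
Q=P[m]; print(m.sum(),Q.min(0),Q.max(0))
fl=m&(np.abs(P[...,2]-.14)<.02); A=np.c_[P[fl][:,:2],np.ones(fl.sum())]; print("plane",np.linalg.lstsq(A,P[fl][:,2],rcond=None)[0],np.median(P[fl][:,2]))
```

```text
[-29.0729  20.0624 139.1651 143.6894  42.3368 -76.3626] 0.010187638929973188 [-0.2212  0.5311 -2.3574] [ 0.4658 -0.007   0.1417] [[ 0.4986 -0.026   0.8664]
 [-0.0079 -0.9996 -0.0254]
 [ 0.8668  0.0058 -0.4987]]
28936 [ 0.455  -0.0909  0.1198] [0.5937 0.0709 0.1604]
plane [-0.1035 -0.0034  0.1862] 0.12677031589870436
```

View pics/w5.png

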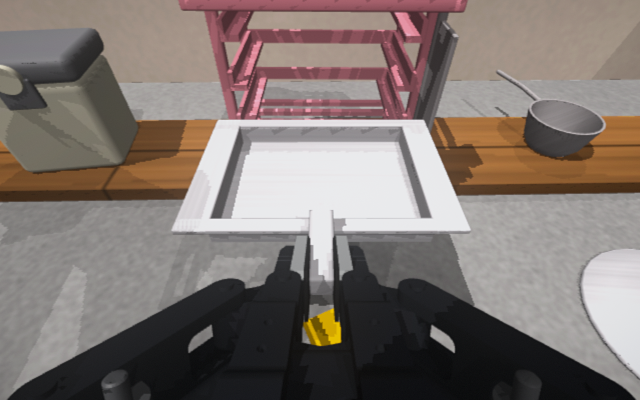

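The tray is held and the keeper blade is open at about (440,80). The flange corners are at (218,121), (430,121), (467,231) and (176,231). I'll check pitch and alignment.

Run:
```python
from plan import *
im=cam("wrist"); P=cloud(im)
md=lambda u,v:np.median(P[v-2:v+3,u-3:u+4].reshape(-1,3),0)
pts=np.array([md(u,v) for u,v in((225,127),(325,127),(424,127),(212,160),(198,190),(188,222),(440,160),(448,190),(458,222),(250,225),(390,225))]); print(pts)
A=np.c_[pts[:,:2]-[.53,-.01],np.ones(len(pts))]; co=np.linalg.lstsq(A,pts[:,2],rcond=None)[0]; print("slopes deg",np.degrees(co[:2]),"z",co[2])
C=[]
for u,v in((218,121),(430,121),(467,231),(176,231)):
    d=ray(im,float(u),float(v)); n=np.array([co[0],co[1],-1]); k=(-(co[2]-co[0]*.53+co[1]*.01)-n@im["C"])/(n@d); C.append(im["C"]+k*d)
C=np.array(C); print(C,C.mean(0)); y=C[0]-C[1]; y2=C[3]-C[2]; print("yaw",np.degrees(np.arctan2(-y[0],y[1])),np.degrees(np.arctan2(-y2[0],y2[1])))
o=np.array([.666,-.0137]);a=np.radians(-1.5);R=np.array([[np.cos(a),-np.sin(a)],[np.sin(a),np.cos(a)]])
print("in rack",(C.mean(0)[:2]-o)@R)
# verify guides / rack post in this view
hsv=cv2.cvtColor(im["frame"],cv2.COLOR_RGB2HSV); pk=((hsv[...,0]>160)|(hsv[...,0]<6))&(hsv[...,1]>50)&(np.abs(P[...,0]-.668)<.012)&(P[...,2]>.12)&(P[...,2]<.19)
q=P[pk]; print(len(q)); ys=(q[:,:2]-o)@R; print("posts y L",np.percentile(ys[ys[:,1]>0][:,1],[2,10,50,90,98]),"R",np.percentile(ys[ys[:,1]<0][:,1],[2,10,50,90,98]))
```

```text
[[ 0.5826  0.0609  0.1379]
 [ 0.5832 -0.014   0.1368]
 [ 0.5792 -0.0876  0.1385]
 [ 0.543   0.0623  0.1381]
 [ 0.5147  0.0645  0.1383]
 [ 0.4899  0.0637  0.1384]
 [ 0.5405 -0.0884  0.1387]
 [ 0.5108 -0.0848  0.1391]
 [ 0.4859 -0.0828  0.1392]
 [ 0.4868  0.0299  0.1386]
 [ 0.4847 -0.0456  0.1389]]
slopes deg [-0.6508 -0.2383] z 0.13838196143633957
[[ 0.5919  0.0681  0.1374]
 [ 0.5878 -0.095   0.1381]
 [ 0.4794 -0.0854  0.1393]
 [ 0.4833  0.0683  0.1386]] [ 0.5356 -0.011   0.1383]
yaw -1.4199929951677055 -1.46688745202172
in rack [-0.1304 -0.0007]
3017
posts y L [0.0714 0.0757 0.088  0.0948 0.0964] R [-0.0955 -0.0941 -0.0879 -0.0758 -0.0728]
```

Aligned: yaw is −1.44° against the rack's −1.5°, lateral offset −0.7 mm, and about 5 mm above the rails. Inserting.

Request:
apply_moves([
  [6,-0.7,10.5,0,0,0,0],
  [12,0,21,0,0,0,0],
  [12,0,21,0,0,0,0],
  [12,0,21,0,0,0,0],
  [12,0,21,0,0,0,0],
])

```text
time_s: 20.58
position: [0.5766, -0.009, 0.1426]
tool_rot: [[0.497, -0.025, 0.868], [-0.006, -1.0, -0.026], [0.868, 0.007, -0.497]]
ft_force: [-0.9, -0.1, -2.6]
grip_width: 0.0102
gripper_force: 88.2
```

Request:
apply_moves([
  [9,0,15.5,0,0,0,0],
  [9,0,15.5,0,0,0,0],
  [9,0,15.5,0,0,0,0],
  [0,0,0,0,0,0,0],
])

```text
time_s: 21.08
position: [0.63, -0.0105, 0.1429]
tool_rot: [[0.496, -0.025, 0.868], [-0.006, -1.0, -0.026], [0.868, 0.007, -0.496]]
ft_force: [0.2, 0.8, -2.0]
grip_width: 0.0102
gripper_force: 88.2
```

Run:
```python
from plan import *
s=telemetry.observe();p=s["position"];print(s["q"],s["ft_force"],p,s["tool_rot"])
o=np.array([.666,-.0137,.039]);a=np.radians(-1.5);R=np.array([[np.cos(a),-np.sin(a),0],[np.sin(a),np.cos(a),0],[0,0,1]])
d=(np.array(p)-o)@R*1000; print("rack tcp",d,"tray x est",d[0]+68.4)
```

```text
[-17.3553  27.3231 113.3559 144.8124  24.0174 -65.62  ] [ 0.1718  0.754  -1.9851] [ 0.63   -0.0105  0.1429] [[ 0.4959 -0.0252  0.868 ]
 [-0.0061 -0.9997 -0.0256]
 [ 0.8684  0.0074 -0.4958]]
rack tcp [-36.0784   2.2483 103.9473] tray x est 32.32158377201267
```

Request:
apply_moves([
  [-2,0,1.2,0,0,0,0],
  [-2,0,1.2,0,0,0,0],
  [4,0,7,0,0,0,0],
  [4,0,7,0,0,0,0],
  [0,0,0,0,0,0,0],
])

```text
time_s: 21.7
position: [0.6459, -0.012, 0.1383]
tool_rot: [[0.496, -0.026, 0.868], [-0.006, -1.0, -0.027], [0.868, 0.008, -0.496]]
ft_force: [-0.5, 0.6, -1.3]
grip_width: 0.01
gripper_force: 88.3
```

Request:
apply_moves([
  [2,0,3.5,0,0,0,0],
  [-2,0,1,0,0,0,0],
  [0,0,0,0,0,0,0],
  [1,0,1.7,0,0,0,0],
  [0.5,0,0.9,0,0,0,0],
  [0,0,0,0,0,0,0],
])

```text
time_s: 22.45
position: [0.6522, -0.0121, 0.1361]
tool_rot: [[0.496, -0.026, 0.868], [-0.007, -1.0, -0.027], [0.868, 0.008, -0.496]]
ft_force: [0.1, 0.5, -0.6]
grip_width: 0.0102
gripper_force: 88.5
```

Request:
apply_moves([
  [-1,0,0.6,0,0,0,0],
  [1,0,1.7,0,0,0,0],
  [0.5,0,0.9,0,0,0,0],
  [0,0,0,0,0,0,0],
])

```text
time_s: 22.95
position: [0.6529, -0.0117, 0.1357]
tool_rot: [[0.497, -0.027, 0.867], [-0.008, -1.0, -0.027], [0.868, 0.007, -0.497]]
ft_force: [-32.7, -2.2, 19.8]
grip_width: 0.01
gripper_force: 93.9
```

Request:
apply_moves([
  [1,0,1.7,0,0,0,0],
  [0,0,0,0,0,0,0],
])

```text
time_s: 23.2
position: [0.653, -0.0117, 0.1356]
tool_rot: [[0.499, -0.028, 0.866], [-0.009, -1.0, -0.028], [0.867, 0.006, -0.499]]
ft_force: [-54.6, -3.5, 31.9]
grip_width: 0.0098
gripper_force: 97.2
```

Request:
apply_moves([
  [-1.5,0,-2.8,0,0,0,0],
  [0,0,0,0,0,0,0],
])

```text
time_s: 23.45
position: [0.6529, -0.0118, 0.1359]
tool_rot: [[0.496, -0.027, 0.868], [-0.007, -1.0, -0.027], [0.869, 0.007, -0.496]]
ft_force: [-20.3, 0.1, 15.5]
grip_width: 0.01
gripper_force: 91.9
```

Request:
apply_moves([
  [0,0,0,0,0,0,0.5],
  [0,0,0,0,0,0,0.5],
  [0,0,0,0,0,0,0.5],
  [0,0,0,0,0,0,0.5],
])

```text
time_s: 23.95
position: [0.654, -0.0121, 0.1347]
tool_rot: [[0.497, -0.027, 0.867], [-0.007, -1.0, -0.027], [0.868, 0.007, -0.497]]
ft_force: [-0.1, 0.1, 0.4]
grip_width: 0.0428
gripper_force: 0.0
```

Request:
apply_moves([
  [-6,0,-10.5,0,0,0,0.5],
  [-12,0,-21,0,0,0,0.5],
  [-12,0,-21,0,0,0,0.5],
  [-12,0,-21,0,0,0,0.5],
  [-12,0,-21,0,0,0,0.5],
  [-12,0,-21,0,0,0,0.5],
  [0,0,0,0,0,0,0.5],
])

```text
time_s: 24.82
position: [0.5194, -0.0084, 0.1347]
tool_rot: [[0.498, -0.027, 0.867], [-0.008, -1.0, -0.027], [0.867, 0.007, -0.498]]
ft_force: [0.4, -0.3, -0.0]
grip_width: 0.0428
gripper_force: 0.0
```

Run:
```python
from plan import *
s=telemetry.observe();print(s["time_s"],s["position"],s["q"],s["ft_force"])
im=cam("wrist"); save(im,"w6.png"); P=cloud(im)
o=np.array([.666,-.0137,.039]);a=np.radians(-1.5);R=np.array([[np.cos(a),-np.sin(a),0],[np.sin(a),np.cos(a),0],[0,0,1]])
L=(P-o)@R*1000; hsv=cv2.cvtColor(im["frame"],cv2.COLOR_RGB2HSV)
g=(hsv[...,1]<45)&(np.abs(L[...,1])<82)&(L[...,0]>-45)&(L[...,0]<115)&(L[...,2]>70)&(L[...,2]<118)
q=L[g];print(len(q))
fl=q[(q[:,2]>80)&(q[:,2]<97)&(np.abs(q[:,1])>20)]; print("front edge x L/R",[np.percentile(fl[(fl[:,1]*k>20)][:,0],[1,5,10]) for k in(1,-1)],"z",np.median(fl[:,2]))
h=q[(q[:,2]>97)&(np.abs(q[:,1])<12)]; print("handle",h.min(0),h.max(0),np.median(h,0))
```

```text
24.825 [ 0.5194 -0.0084  0.1347] [-23.6409  23.2374 130.9545 147.5704  36.972  -74.8354] [ 0.3609 -0.3095 -0.0048]
11316
front edge x L/R [array([2.3856, 3.2185, 4.176 ]), array([2.4801, 3.1597, 3.9322])] z 93.52715702961031
handle [-36.9574  -5.7856  97.0373] [  8.4486   6.1629 111.0589] [-27.5234   0.2504 109.6937]
```

View pics/w6.png

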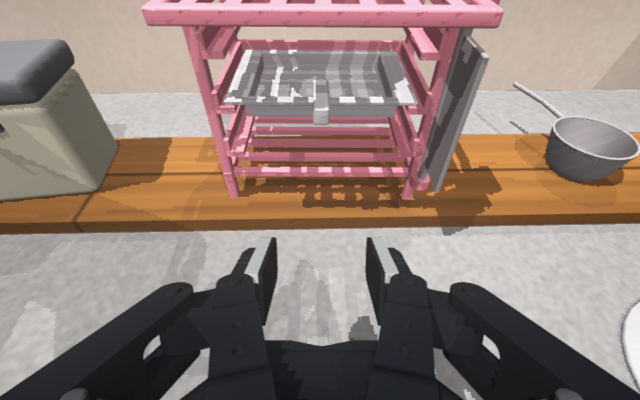

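The tray is home: its front edge is at rack x≈3 mm, centred, and the flange sits on the middle rails. Now planning the return to a tool-down pose over the knob.

Run:
```python
from plan import *
from kin import trace
s=telemetry.observe();p=tuple(s["position"]);q0=np.array(s["q"])
A=(.48,-.03,.16,30,55);B=(.52,-.03,.30,30,35);C=(.56,-.06,.36,30,10);D=(.56,-.06,.36,-1.5,0)
q=trace(q0,[(*p,-1.5,60),A,B,C,D])
plan([A,B,C,D],maxmm=25,maxdeg=4.5,start=(*p,-1.7,60))
```

```text
[ 0.48 -0.03  0.16 30.   55.  ] [-45.6  17.3 122.9  75.1  55.2 -40.9] min q5 37.3 bad 0
[ 0.52 -0.03  0.3  30.   35.  ] [-31.7   6.   92.4  33.2  67.1  19. ] min q5 54.5 bad 0
[ 0.56 -0.06  0.36 30.   10.  ] [-21.8  16.3  62.4   7.9  95.1  39.3] min q5 69.8 bad 0
[ 0.56 -0.06  0.36 -1.5   0.  ] [-18.2  20.2  56.   -0.  103.8  73.3] min q5 95.6 bad 0
8 rows to [ 0.48 -0.03  0.16 30.   55.  ]
[[0.2, 2.8, -5.9, 3.3, -0.6, -2.1], [0.0, 2.5, -6.0, 3.3, -0.6, -2.1], [-0.1, 2.1, -6.2, 3.3, -0.6, -2.1], [-0.2, 1.7, -6.3, 3.3, -0.6, -2.1], [-0.4, 1.4, -6.4, 3.3, -0.6, -2.1], [-0.5, 1.0, -6.4, 3.3, -0.6, -2.1], [-0.6, 0.6, -6.5, 3.3, -0.6, -2.1], [-0.7, 0.2, -6.5, 3.3, -0.6, -2.1]]
6 rows to [ 0.52 -0.03  0.3  30.   35.  ]
[[22.4, 3.3, -8.7, -0.0, -3.3, -0.0], [21.9, 3.3, -9.9, -0.0, -3.3, -0.0], [21.3, 3.3, -11.2, -0.0, -3.3, -0.0], [20.6, 3.3, -12.4, -0.0, -3.3, -0.0], [19.8, 3.3, -13.6, -0.0, -3.3, -0.0], [19.0, 3.3, -14.7, -0.0, -3.3, -0.0]]
6 rows to [ 0.56 -0.06  0.36 30.   10.  ]
[[8.4, 7.7, -6.3, -0.0, -4.2, 0.0], [7.9, 7.7, -6.9, -0.0, -4.2, 0.0], [7.4, 7.7, -7.5, -0.0, -4.2, 0.0], [6.9, 7.7, -8.0, -0.0, -4.2, 0.0], [6.3, 7.7, -8.5, -0.0, -4.2, 0.0], [5.6, 7.7, -8.9, -0.0, -4.2, 0.0]]
8 rows to [ 0.56 -0.06  0.36 -1.5   0.  ]
('each', [0.0, 0.0, 0.0, -0.3, -1.2, 3.9])
```

Request:
apply_moves([
  [0,2.8,-6,3.3,-0.6,-2.1,0.5],
  [0,2.5,-6,3.3,-0.6,-2.1,0.5],
  [0,2.1,-6.2,3.3,-0.6,-2.1,0.5],
  [-0.2,1.7,-6.3,3.3,-0.6,-2.1,0.5],
  [-0.4,1.4,-6.4,3.3,-0.6,-2.1,0.5],
  [-0.5,1,-6.4,3.3,-0.6,-2.1,0.5],
  [-0.6,0.6,-6.5,3.3,-0.6,-2.1,0.5],
  [-0.7,0.2,-6.5,3.3,-0.6,-2.1,0.5],
  [0,0,0,0,0,0,0.5],
])

```text
time_s: 26.0
position: [0.481, -0.0311, 0.1602]
tool_rot: [[0.493, 0.495, 0.715], [0.291, -0.869, 0.401], [0.82, 0.011, -0.572]]
ft_force: [0.2, -0.5, -0.9]
grip_width: 0.0424
gripper_force: 0.0
```

Request:
apply_moves([
  [22,3.3,-9,0,-3.3,0,0.5],
  [22,3.3,-10,0,-3.3,0,0.5],
  [21,3.3,-11,0,-3.3,0,0.5],
  [21,3.3,-12,0,-3.3,0,0.5],
  [20,3.3,-14,0,-3.3,0,0.5],
  [19,3.3,-15,0,-3.3,0,0.5],
  [8.4,7.7,-6.3,0,-4.2,0,0.5],
  [8,7.7,-7,0,-4.2,0,0.5],
  [7.4,7.7,-7.5,0,-4.2,0,0.5],
  [7,7.7,-8,0,-4.2,0,0.5],
  [6.3,7.7,-8.5,0,-4.2,0,0.5],
  [5.6,7.7,-9,0,-4.2,0,0.5],
])

```text
time_s: 27.5
position: [0.5592, -0.0577, 0.361]
tool_rot: [[0.853, 0.499, 0.154], [0.492, -0.867, 0.081], [0.174, 0.007, -0.985]]
ft_force: [-0.8, 0.1, -0.3]
grip_width: 0.043
gripper_force: 0.0
```

Run:
```python
from plan import *
s=telemetry.observe();p=tuple(s["position"]);print(s["q"],p)
plan([(.6553,-.109,.36,-1.5,0)],maxmm=40)
```

```text
[-21.5149  15.9801  62.6622   7.5958  94.7141  39.612 ] (np.float64(0.5592348204137262), np.float64(-0.05769298414321957), np.float64(0.36098347939338904))
4 rows to [ 0.655 -0.109  0.36  -1.5    0.   ]
[[14.1, 23.1, 2.9, -0.6, -2.5, 7.8], [17.3, 20.9, 2.5, -0.6, -2.5, 7.8], [20.0, 18.3, 1.9, -0.6, -2.5, 7.8], [22.4, 15.4, 1.1, -0.6, -2.5, 7.8]]
```

Request:
apply_moves([
  [0,0,0,0.4,-10,0,0.6],
  [0,0,0,0,0,-10,0.6],
  [0,0,0,0,0,-10,0.6],
  [0,0,0,0,0,-10,0.6],
  [0,0,0,0,0,-10,0.6],
  [0,0,0,0,0,-10,0.6],
  [0,0,0,0,0,-10,0.6],
  [0,0,0,0,0,-10,0.6],
  [0,0,0,0,0,-10,0.6],
  [0,0,0,0,0,-10,0.6],
  [0,0,0,0,0,-10,0.6],
])

```text
time_s: 28.88
position: [0.559, -0.0576, 0.3604]
tool_rot: [[-0.647, 0.763, 0.002], [0.763, 0.647, 0.002], [-0.0, 0.003, -1.0]]
ft_force: [0.3, -1.0, -0.1]
grip_width: 0.0513
gripper_force: 0.0
```

Request:
apply_moves([
  [0,0,0,0,0,-10,0.6],
  [0,0,0,0,0,-10,0.6],
  [0,0,0,0,0,-10,0.6],
  [0,0,0,0,0,-10,0.6],
  [0,0,0,0,0,-9,0.6],
  [0,0,0,0,0,0,0.6],
])

```text
time_s: 29.62
position: [0.5589, -0.0579, 0.3605]
tool_rot: [[-1.0, 0.02, 0.002], [0.02, 1.0, 0.001], [-0.002, 0.001, -1.0]]
ft_force: [-0.3, -1.2, 0.1]
grip_width: 0.0514
gripper_force: 0.0
```

Run:
```python
from plan import *
s=telemetry.observe();p=np.array(s["position"]);print(s["q"],p,s["tool_rot"])
R=np.array(s["tool_rot"])
from kin import pose
R1=pose(-1.5,0,-1); print("rot",Ro.from_matrix(R.T@R1).as_rotvec(degrees=True),"shift",R.T@(np.array([.6552,-.109,.2325])-p)*1000)
```

```text
[ -18.0223   20.0182   56.246     0.0849  103.6658 -106.8476] [ 0.5589 -0.0579  0.3605] [[-0.9998  0.0201  0.0016]
 [ 0.0202  0.9998  0.001 ]
 [-0.0016  0.001  -1.    ]]
rot [0.0589 0.0907 0.3454] shift [-97.0968 -49.2913 128.096 ]
```

Request:
apply_moves([
  [-32,-16,0,0,0,0,0.6],
  [-32,-16,0,0,0,0,0.6],
  [-33,-17,0,0,0,0,0.6],
  [0,0,40,0,0,0,0.6],
  [0,0,40,0,0,0,0.6],
  [0,0,30,0,0,0,0.6],
  [0,0,17,0,0,0,0.6],
  [0,0,0,0,0,0,0.6],
], grip_force=40)

```text
time_s: 30.62
position: [0.6545, -0.1093, 0.2327]
tool_rot: [[-1.0, 0.023, -0.001], [0.023, 1.0, 0.001], [0.001, 0.001, -1.0]]
ft_force: [0.8, -0.0, 0.9]
grip_width: 0.051
gripper_force: 0.0
```

Request:
apply_moves([
  [0,0,0,0,0,0,0],
  [0,0,0,0,0,0,0],
  [0,0,0,0,0,0,0],
  [0,0,0,0,0,0,0],
  [0,0,0,0,0,0,0],
])

```text
time_s: 31.25
position: [0.655, -0.1088, 0.2353]
tool_rot: [[-1.0, 0.02, 0.003], [0.02, 1.0, 0.001], [-0.003, 0.001, -1.0]]
ft_force: [0.0, 5.5, 2.2]
grip_width: 0.0099
gripper_force: 42.6
```

Request:
apply_moves([
  [0,0,0,0,0,9,0],
  [0,0,0,0,0,9,0],
  [0,0,0,0,0,9,0],
  [0,0,0,0,0,9,0],
  [0,0,0,0,0,9,0],
  [0,0,0,0,0,9,0],
  [0,0,0,0,0,9,0],
  [0,0,0,0,0,9,0],
  [0,0,0,0,0,9,0],
  [0,0,0,0,0,9,0],
  [0,0,0,0,0,0,0],
])

```text
time_s: 32.62
position: [0.656, -0.1077, 0.2354]
tool_rot: [[0.02, 1.0, 0.006], [1.0, -0.02, 0.002], [0.002, 0.006, -1.0]]
ft_force: [5.9, 9.5, 1.5]
grip_width: 0.0102
gripper_force: 42.5
```

Run:
```python
from plan import *
s=telemetry.observe();print(s["q"],s["q"][0]-s["q"][5],s["position"],s["wrist_torque"],s["ft_force"])
```

```text
[-19.5953  33.5977  53.4189   0.2313  92.7159 -18.4119] -1.1833450788946571 [ 0.656  -0.1077  0.2354] [ 1.451  -0.7616  0.0217] [5.8581 9.4638 1.4921]
```

Request:
apply_moves([
  [0,0,0,0,0,2,0],
  [0,0,0,0,0,0,0],
])

```text
time_s: 32.88
position: [0.656, -0.1077, 0.2354]
tool_rot: [[0.053, 0.999, 0.006], [0.999, -0.053, 0.002], [0.002, 0.006, -1.0]]
ft_force: [5.7, 8.6, 2.0]
grip_width: 0.0099
gripper_force: 46.5
```

Request:
apply_moves([
  [0,0,0,0,0,0,0.6],
  [0,0,0,0,0,0,0.6],
  [0,0,0,0,0,0,0.6],
  [0,0,0,0,0,0,0.6],
  [0,0,-30,0,0,0,0.6],
  [0,0,-50,0,0,0,0.6],
  [0,0,-50,0,0,0,0.6],
  [0,-40,-10,0,0,0,0.6],
  [0,-40,0,0,0,0,0.6],
  [0,0,0,0,0,0,0.6],
])

```text
time_s: 34.12
position: [0.5726, -0.1052, 0.3754]
tool_rot: [[0.057, 0.998, 0.002], [0.998, -0.057, -0.001], [-0.001, 0.002, -1.0]]
ft_force: [-0.0, 0.6, 0.4]
grip_width: 0.0513
gripper_force: 0.0
```

Run:
```python
from plan import *
s=telemetry.observe();print(s["time_s"],s["position"])
im=cam("wrist"); P=cloud(im); hsv=cv2.cvtColor(im["frame"],cv2.COLOR_RGB2HSV)
k=(hsv[...,1]<60)&(hsv[...,2]>120)&(P[...,2]>.244)&(P[...,2]<.262)&(np.hypot(P[...,0]-.6555,P[...,1]+.109)<.03)
v,u=np.nonzero(k); W=onplane(im,u,v,.255)[:,:2]; print(len(u),"knob",cv2.minAreaRect(W.astype(np.float32)))
vx,vy,_,_=cv2.fitLine(W.astype(np.float32),cv2.DIST_L2,0,.01,.01).ravel(); print("axis",np.degrees(np.arctan2(vy,vx))%180)
a=cam("wrist")["frame"]; b=cam("top")["frame"][95:245,195:455]; 
b=cv2.resize(b,(640,369)); cv2.imwrite("pics/fin.png",cv2.resize(np.vstack([a,b])[...,::-1],None,fx=.78,fy=.78))
```

```text
34.125 [ 0.5726 -0.1052  0.3754]
650 knob ((0.6550437808036804, -0.10766152292490005), (0.012533032335340977, 0.04416190832853317), 1.0378226041793823)
axis 89.37981
```

View pics/fin.png

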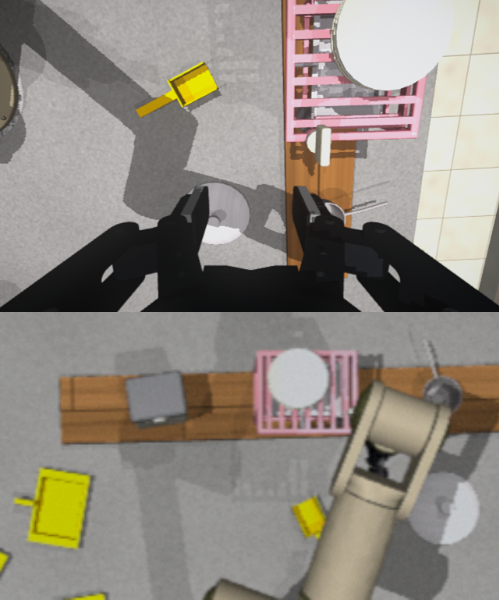

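Run:
```python
from plan import *
im=cam("wrist"); P=cloud(im); hsv=cv2.cvtColor(im["frame"],cv2.COLOR_RGB2HSV)
for zc in(.2515,.253,.254):
    k=(P[...,2]>zc)&(P[...,2]<.262)&(np.hypot(P[...,0]-.6555,P[...,1]+.109)<.03)
    v,u=np.nonzero(k); W=onplane(im,u,v,.255)[:,:2]; c=[]
    for r in np.unique(v)[4:-4]:
        c.append(W[v==r].mean(0))
    c=np.array(c); print(len(u),np.degrees(np.arctan(-np.polyfit(c[:,1],c[:,0],1)[0])),cv2.minAreaRect(W.astype(np.float32))[1:])
```

```text
639 -1.6046977115344423 ((0.04292580485343933, 0.011125551536679268), 88.77748107910156)
591 -1.5896237270399 ((0.04286406561732292, 0.010846501216292381), 88.484375)
509 -1.73085081430375 ((0.04278821870684624, 0.010286176577210426), 89.05577850341797)
```

The bar lies at −1.6° against the rack's −1.5°, so the keeper is fully closed. The saucers, lid, scoop and strainer look undisturbed.

```bash
python3 -c "
from rig import env
print(env.close_job())"
```

```text
the job is handed in; nothing more can be done
None
```

The job is handed in at about 34 s: the tray measured fully home on the middle rails, the keeper is closed again to within measurement error, and the saucers, pot lid, scoop and strainer looked undisturbed in the last pictures.

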